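# Shut the cap tubs with their own covers

## Robot

A 6-joint arm with a two-finger parallel gripper is mounted at the origin on the work surface. World frame = base frame: x ahead of the robot, y to its left, z up, the work surface at z = 0. Lengths are in m, angles in rad, forces in N, time in s.
With the tool pointing down it reaches from about 0.25 to 0.85 m from the base axis. Payload 12.5 kg.
Tool frame: the origin (TCP) lies between the finger pads; the fingertips stand 22 mm ahead of it and the grasp point (between the pads) lies 3 mm ahead of it; z points along the fingers, y is the direction in which the jaws open and shut (so a half turn about z gives the same grasp; the last joint's range is limited). The gripper opens to 93 mm and grips with 3 to 60 N. Pads are 15 mm wide; open, the fingers measure 128 mm over their backs; the gripper's body (75 mm by 188 mm) begins 65 mm behind the grasp point.
Start: joints at [-1.402, 0.351, 1.652, -0, 1.139, -0.085], TCP at [0.138, -0.532, 0.241] pointing down, gripper open.
Joint ranges: [-2.75, 2.75], [-0.79, 2.1], [0.01, 2.65], [-1.57, 4.71], [0.07, 3.14], [-2.87, 2.87]. Speed limits (rad/s): [2.22, 2.22, 2.79, 3.14, 3.14, 3.14].

## Interface

Orientations are given as a 3x3 rotation matrix whose columns are the frame's x, y, z axes.
In Python, from station import bot gives the robot as it stands. The module is installed in compiled form; this text tells all that it offers. Calls block until the motion is done:
- bot.move_ptp(position, orientation): joint-space move of the TCP to a pose.
- bot.servo_line(position, max_speed=0.15, frame=None, threshold=None): straight line of the TCP; frame=None keeps the orientation; max_speed is the mean speed in m/s. With threshold (N) it stops when the force on the tool has changed by that much, and returns True; else False.
- bot.move_joints(angles): joint-space move.
- bot.move_gripper(opening): finger opening in m; the grip force is fixed at half the most; returns when the fingers have stopped.
- bot.wait(seconds).
- bot.solve_ik(position, orientation): joint angles nearest the present ones, or None.
- bot.grab_frame(name): name is "scene" or "top"; returns (picture, depth): 480x640x3 uint8, red, green, blue; 480x640 float32, m along the optical axis (not along the pixel's ray), 0 where there is no reading.
- bot.calibration(name): a dict with "vfov" (degrees; the focal length in pixels is half the picture's height over the tangent of half this angle, whatever the lens; pixels are square), "cx", "cy" (the principal point, pixels), "rvec" (rotation vector, rad) and "tvec" (3), from world to camera coordinates, as OpenCV has them. Camera axes: x right, y down, z forward; pixel columns grow to the right and rows downward; lengths in m; the calibration is good to about 2 mm. A picture is of the moment at which its call begins. calibration takes no time and is no camera call.
A pose or a line that the arm cannot do raises bot.PlanningError and nothing moves.
- bot.close_job(): hands the job in, once; it reports no verdict.
Readings, each from a call of its own:
- bot.get_clock(): time.
- bot.get_joint_positions(): joint angles.
- bot.get_joint_velocities(): joint speeds.
- bot.get_joint_torque(): joint torques, N m.
- bot.get_tcp_pos(): TCP position.
- bot.get_tool_rot(): TCP orientation.
- bot.get_wrist_force(): force on the tool from outside, world axes, zero at the start.
- bot.get_wrist_torque(): the same for the moment, N m.
- bot.get_grip_width(): finger opening in m.
Only numpy, scipy, OpenCV 4.12 (cv2) and the standard library are available. Lean on these libraries where they do the work, as an engineer would, in place of code of your own. Each camera call takes 0.05 s, during which the arm holds its last target.

## Task

Close both tubs of bottle caps, each with the cover of its own colour: hook the cover's white-lined edge under the tub's lip, then turn the cover down until it lies flat and fully shut on the rim. Let go of the covers, and leave the flasks and the label roll where they stand.

Things in the scene. Friction and masses are not known exactly. Their poses are not given: they have to be found in the camera images.
- tub_blue: blue open tub of bottle caps, fixed to the bench; origin centre of underside, z up, x from lip side to far side; lip side faces the robot within 15 deg. Sizes in mm: outside 160 (x) x 120 (y), rim at height 70. Opening x -60 to 75, y -55 to 55, caps in it up to 55 high. Lip-side wall is 20 thick; its top is a ledge at height 70. Both tubs alike but for colour
- tub_blue_lip (a point): middle of the free edge of the blue tub's lip, on its underside: at x -62, y 0, z 83 mm in the tub's frame, same axes. The lip is 5 thick, 120 wide and runs from here to x -80; a riser closes the slot at x -75. The slot between lip and ledge is 13 high, 13 deep, open towards +x and at both ends
- cover_blue_handle (a point): handle centre of the loose blue cover (0.18 kg, right way up on the bench). Handle: black slab, mm 16 thick (x), 60 long (y), 44 tall. Plate: 5 thick, top 22 below here, 120 wide, from x -81 (tongue edge, white line) to 75. Ribs 10 deep under it (x -60 to 61, y +-50) go inside the tub. On the bench 37 up; shut, at x 10, y 0, z 97 in the tub's frame. Covers alike but for colour
- cover_blue_tongue (a point): middle of the blue cover's tongue edge, half-way through the plate: 81 mm before the handle centre along the cover's x, 24.5 below it; same axes. Shut: x -71, y 0, z 72.5 in the tub's frame (4 to 5 mm play). Ribs are too deep to slide a level cover under the lip: tip it 8 to 18 deg, tongue edge low, slide it in, then turn it down
- tub_orange: orange open tub of bottle caps, fixed to the bench; origin centre of underside, z up, x from lip side to far side; lip side faces the robot within 15 deg. Sizes in mm: outside 160 (x) x 120 (y), rim at height 70. Opening x -60 to 75, y -55 to 55, caps in it up to 55 high. Lip-side wall is 20 thick; its top is a ledge at height 70. Both tubs alike but for colour
- tub_orange_lip (a point): middle of the free edge of the orange tub's lip, on its underside: at x -62, y 0, z 83 mm in the tub's frame, same axes. The lip is 5 thick, 120 wide and runs from here to x -80; a riser closes the slot at x -75. The slot between lip and ledge is 13 high, 13 deep, open towards +x and at both ends
- cover_orange_handle (a point): handle centre of the loose orange cover (0.18 kg, right way up on the bench). Handle: black slab, mm 16 thick (x), 60 long (y), 44 tall. Plate: 5 thick, top 22 below here, 120 wide, from x -81 (tongue edge, white line) to 75. Ribs 10 deep under it (x -60 to 61, y +-50) go inside the tub. On the bench 37 up; shut, at x 10, y 0, z 97 in the tub's frame. Covers alike but for colour
- cover_orange_tongue (a point): middle of the orange cover's tongue edge, half-way through the plate: 81 mm before the handle centre along the cover's x, 24.5 below it; same axes. Shut: x -71, y 0, z 72.5 in the tub's frame (4 to 5 mm play). Ribs are too deep to slide a level cover under the lip: tip it 8 to 18 deg, tongue edge low, slide it in, then turn it down
- flask_a: bystander to leave alone: flat glass flask, 34 x 75 x 170 mm tall, with a blue cap; origin at the centre of its underside
- flask_b: bystander to leave alone: flat glass flask, 34 x 75 x 170 mm tall, with an orange cap; origin at the centre of its underside
- label_roll: bystander to leave alone: white roll of labels lying flat, 80 across, 45 mm tall; origin at the centre of its underside
There are look-alikes about, which are no part of the job. What is shaped like the part that bears cover_blue_handle but turquoise is not meant. Leave any green look-alike of the tub_blue alone.

How it is judged:
By the outcome, as a careful person would: the job done as asked, in the order asked, and still so for the second after the job is handed in, with the robot touching nothing.
It also fails if it takes over 56 s, if anything falls off the work surface, if the arm or the gripper's body presses on something with over 40 N, if the wrist force passes 120 N, or if a joint passes its speed limit or range.

## Working session

There is one attempt and no reset: what is moved stays moved. The work goes in short steps, each a Python script; the robot and the scene stay as the last script left them, time stands still between calls to the robot, and variables do not carry over. Pictures are saved under pics/ and viewed, and the job is handed in when it is done.

```bash
mkdir -p pics; ls
python3 - <<'E'
from station import bot
import cv2,numpy as np
for n in("scene","top"):
    p,d=bot.grab_frame(n); np.savez(f"pics/{n}0.npz",p=p,d=d)
    cv2.imwrite(f"pics/{n}0.png",p[:,:,::-1]); print(n,bot.calibration(n))
print(bot.get_clock(),bot.get_grip_width(),bot.get_tool_rot())
E
```

```text
pics
scene {'vfov': 55.87730232744821, 'cx': 317.6027220541404, 'cy': 234.88100547435607, 'rvec': array([ 1.07159707,  2.17746573, -1.16912174]), 'tvec': array([ 0.31889234, -0.16044252,  1.33095067])}
top {'vfov': 52.30913544281676, 'cx': 322.80459068262513, 'cy': 237.96600569788583, 'rvec': array([ 2.134163  , -2.11198854,  0.19352276]), 'tvec': array([-0.0209547 ,  0.54536076,  0.9339102 ])}
0.1 0.09288696922205693 [[ 9.67964083e-01  2.51088635e-01 -1.79732673e-04]
 [ 2.51088682e-01 -9.67963512e-01  1.05493202e-03]
 [ 9.09067712e-05 -1.06626515e-03 -9.99999427e-01]]
```

View pics/scene0.png

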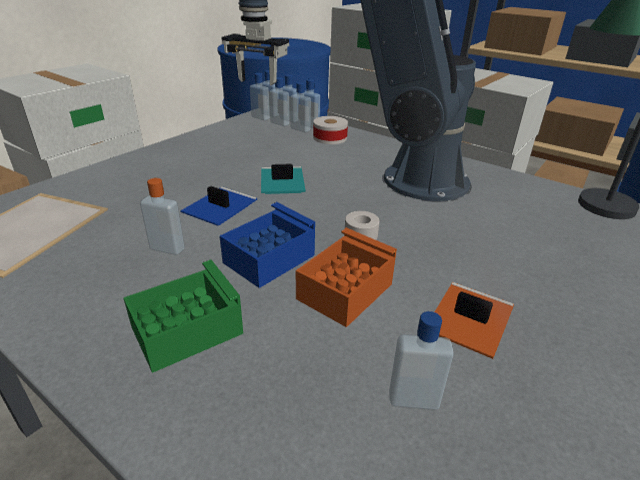

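View pics/top0.png

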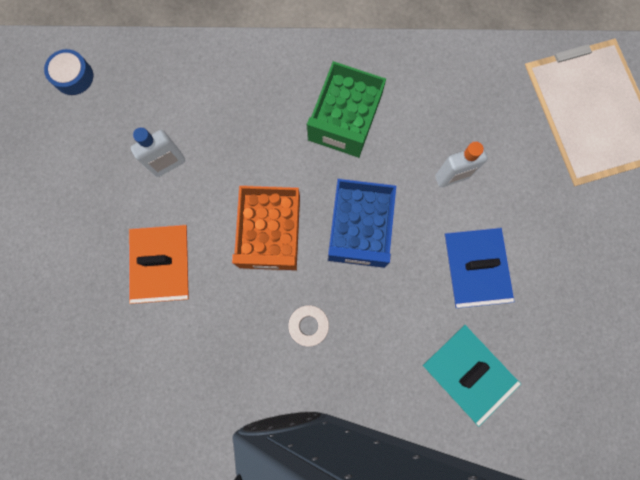

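Top view: orange cover (158,262), blue cover (480,267), turquoise look-alike (472,374). Orange tub (267,228), blue tub (362,223), green look-alike (346,108). The blue and orange ones match the named colours. I'll measure them next and make the confirming crop.

```bash
cat > vis.py <<'E'
import numpy as np,cv2
from scipy.spatial.transform import Rotation as R
def cloud(d,c):
    f=240/np.tan(np.radians(c["vfov"]/2)); v,u=np.mgrid[:480,:640]
    P=np.stack([(u-c["cx"])/f*d,(v-c["cy"])/f*d,d],-1)
    M=cv2.Rodrigues(c["rvec"])[0]
    return (P-c["tvec"])@M
def masks(p):
    h=cv2.cvtColor(p,cv2.COLOR_RGB2HSV); H,S,V=[h[...,i].astype(int) for i in range(3)]
    return dict(blue=(H>108)&(H<125)&(S>150)&(V>50),orange=(H>4)&(H<16)&(S>170)&(V>80),white=(S<60)&(V>190),black=(V<50))
E
python3 - <<'E'
from vis import *
from station import bot
for n in("top","scene"):
    z=np.load(f"pics/{n}0.npz");p,d=z["p"],z["d"];c=bot.calibration(n)
    W=cloud(d,c); m=masks(p); ok=d>0
    print(n,"table z",np.median(W[...,2][ok&(np.abs(W[...,2])<.02)]))
    for col in("blue","orange"):
        k,l,st,ce=cv2.connectedComponentsWithStats((m[col]&ok).astype(np.uint8))
        for i in range(1,k):
            if st[i,4]<500: continue
            q=W[l==i]; zs=np.percentile(q[:,2],[2,20,50,80,98]).round(4)
            if zs[4]<.04:
                q=q[(q[:,2]>.008)]
                r=cv2.minAreaRect((q[:,:2]*1000).astype(np.float32)); kind="cover"
            else:
                q=q[(q[:,2]>.062)&(q[:,2]<.095)]
                r=cv2.minAreaRect((q[:,:2]*1000).astype(np.float32)); kind="tub"
            print(n,col,kind,ce[i].round(),st[i,4],zs,np.round(r[0],1),np.round(r[1],1),round(r[2],1))
            if kind=="tub":
                q2=q[q[:,2]>.083]; 
                if len(q2)>20: r=cv2.minAreaRect((q2[:,:2]*1000).astype(np.float32));print("  lip",np.round(r[0],1),np.round(r[1],1),round(r[2],1),len(q2),np.median(q2[:,2]))
    # black handle tops
    b=m["black"]&ok&(W[...,2]>.045)&(W[...,2]<.07)&(W[...,0]>.2)
    k,l,st,ce=cv2.connectedComponentsWithStats(b.astype(np.uint8))
    for i in range(1,k):
        if st[i,4]<30: continue
        q=W[l==i]; r=cv2.minAreaRect((q[:,:2]*1000).astype(np.float32));print(n,"handle",ce[i].round(),st[i,4],np.median(q[:,2]).round(4),np.round(r[0],1),np.round(r[1],1),round(r[2],1))
p=np.load("pics/top0.npz")["p"]
cv2.imwrite("pics/crop.png",cv2.resize(p[170:430,120:530,::-1],(800,507),interpolation=cv2.INTER_CUBIC))
E
```

```text
top table z 7.287131799228375e-05
top blue tub [362. 223.] 3880 [0.023  0.0307 0.0474 0.0699 0.0895] [578.8 -93.6] [117.2 158.7] 83.7
  lip [509.4 -85.8] [117.   18.5] 83.5 582 0.08749392761967842
top blue cover [478. 266.] 3661 [0.0108 0.0129 0.0144 0.0161 0.0187] [ 499.3 -337.7] [144.2 119.4] 6.4
top orange tub [267. 227.] 4780 [0.0258 0.032  0.0466 0.0677 0.0894] [566.5  96.8] [118.4 158. ] 88.8
  lip [496.9  98.4] [117.8  18.7] 88.8 587 0.0877327514391964
top orange cover [158. 262.] 3598 [0.0113 0.0136 0.0152 0.0167 0.0196] [499.8 325.3] [144.2 118.5] 5.0
top handle [153. 260.] 202 0.0585 [497.5 323.6] [12.4 56. ] 5.8
top handle [484. 264.] 196 0.0574 [ 496.4 -335. ] [12.2 56.8] 6.6
top handle [475. 374.] 284 0.0575 [ 283.1 -308.5] [15.8 57.4] 43.0
scene table z 0.0006803876046939147
scene blue tub [457.  20.] 553 [-0.0939  0.0128  0.1247  0.2115  0.2462] [-2438.6  -920.2] [159.4  77. ] 73.0
  lip [-2426.1  -910.6] [119.1  58.8] 73.0 22 0.08950692588415943
scene blue tub [566.  11.] 1056 [0.0589 0.1974 0.2552 0.2829 0.3106] [-2427.1  -164.6] [46.1 69.5] 15.7
scene blue tub [306.
[... 427 characters left out ...]
.2 -95.8] [122.  162.1] 83.8
  lip [510.7 -87.6] [117.5  19.6] 82.9 247 0.08832447883951795
scene orange tub [352. 272.] 4074 [0.0061 0.039  0.0488 0.0699 0.0887] [566.8  95.3] [120.2 164. ] 88.3
  lip [497.6  97.3] [118.4  18.9] 88.3 316 0.08822401741455882
scene orange cover [470. 325.] 2454 [0.0131 0.0146 0.0155 0.0163 0.0177] [500.4 323.2] [150.5 118.6] 5.6
scene handle [282. 167.] 114 0.0537 [ 287.1 -308.5] [13.1 56.1] 48.6
scene handle [217. 192.] 141 0.0546 [ 499.4 -339.6] [17.2 58.9] 4.3
scene handle [215. 293.] 144 0.0578 [771.9 -48.4] [99.8  2. ] 70.7
scene handle [475. 302.] 347 0.0561 [501.7 323.9] [14.5 58.3] 6.2
scene handle [136. 327.] 57 0.054 [905.3 -91.2] [102.    0.6] 70.9
```

View pics/crop.png

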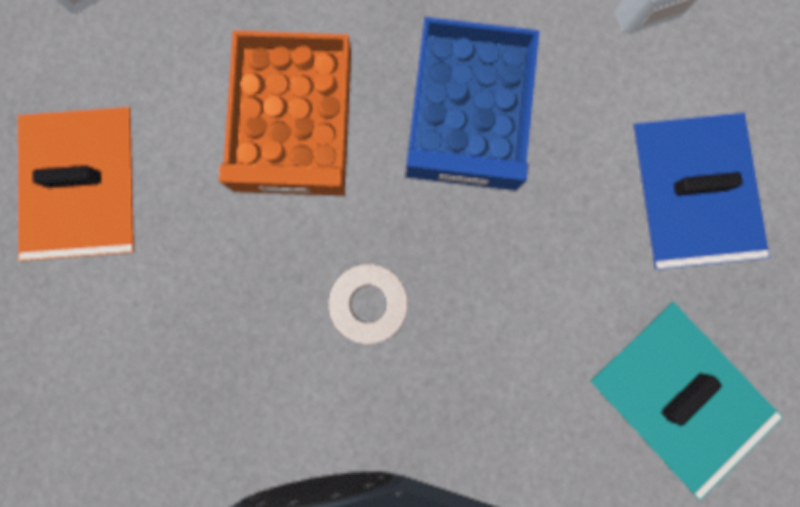

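The crop confirms the choice: blue cover at crop (700,190), orange cover at (75,183), and the turquoise one at (690,398) is rejected. Now I'll locate the bystanders and check that the waypoints are reachable.

```bash
cat > h.py <<'E'
import numpy as np
from station import bot
from scipy.spatial.transform import Rotation as R
TUB=dict(blue=(.580,-.0946,-6.4),orange=(.5673,.0961,-1.5))
COV=dict(blue=(.4978,-.3382,6.4),orange=(.4990,.3243,5.4))
UP=.005  # TCP above handle centre along cover z
def pose(hc,yaw,th,flip):
    """hc handle centre world; th tilt deg (tongue low)"""
    C=(R.from_euler('z',yaw,degrees=True)*R.from_euler('y',-th,degrees=True)).as_matrix()
    s=-1 if flip else 1
    T=np.stack([s*C[:,1],s*C[:,0],-C[:,2]],1)
    return np.array(hc)+UP*C[:,2],T
def intub(col,xt,zt,th,flip,dy=0,off=(0,0,0)):
    """pose with tongue mid at tub-frame (xt,dy,zt), m"""
    x,y,yaw=TUB[col]
    Rz=R.from_euler('z',yaw,degrees=True).as_matrix(); C=R.from_euler('y',-th,degrees=True).as_matrix()
    h=np.array([xt,dy,zt])+C@np.array([.081,0,.0245])
    return pose(np.array([x,y,0])+Rz@h+np.array(off),yaw,th,flip)
E
python3 - <<'E'
from h import *; from vis import *
z=np.load("pics/top0.npz");W=cloud(z["d"],bot.calibration("top"))
for n,(u,v,w) in dict(fa=(158,152,40),fb=(462,165,35)).items():
    q=W[v-w:v+w,u-w:u+w].reshape(-1,3); q=q[(q[:,2]>.03)&(q[:,2]<.2)]
    print(n,np.percentile(q,[1,99],axis=0).round(3))
for f in(0,1):
  for c in("blue","orange"):
    x,y,w=COV[c]
    P=[pose((x,y,.037),w,0,f),pose((x,y,.17),w,0,f),intub(c,-.045,.1,12,f),intub(c,-.071,.0725,0,f)]
    for p in P: 
        j=bot.solve_ik(*p);print(f,c,None if j is None else np.round(j,2))
E
```

```text
fa [[0.685 0.287 0.032]
 [0.741 0.354 0.172]]
fb [[ 0.668 -0.327  0.033]
 [ 0.706 -0.255  0.172]]
0 blue [-0.67  0.7   1.64 -0.    0.8  -0.79]
0 blue [-0.67  0.51  1.57 -0.    1.05 -0.79]
0 blue [-0.25  0.5   1.71  0.04  0.73 -0.16]
0 blue [-0.24  0.6   1.63 -0.    0.91 -0.13]
0 orange [ 0.5   0.69  1.66 -0.    0.79  0.4 ]
0 orange [ 0.5   0.5   1.59 -0.    1.04  0.4 ]
0 orange [ 0.09  0.48  1.74 -0.04  0.72  0.14]
0 orange [ 0.08  0.58  1.67 -0.    0.89  0.11]
1 blue [-0.67  0.7   1.64 -0.    0.8   2.36]
1 blue [-0.67  0.51  1.57 -0.    1.05  2.36]
1 blue None
1 blue None
1 orange [ 0.5   0.69  1.66 -0.    0.79 -2.74]
1 orange [ 0.5   0.5   1.59 -0.    1.04 -2.74]
1 orange None
1 orange None
```

```bash
cat > pick.py <<'E'
import sys; from h import *
import cv2
c=sys.argv[1]; x,y,w=COV[c]
bot.move_ptp(*pose((x,y,.13),w,0,0))
print("t",bot.get_clock())
bot.servo_line(pose((x,y,.038),w,0,0)[0],max_speed=.12,threshold=8)
print(bot.get_tcp_pos()); bot.move_gripper(0.0)
print("w",bot.get_grip_width(),bot.get_wrist_force(),"t",bot.get_clock())
bot.servo_line(pose((x,y,.16),w,0,0)[0],max_speed=.2)
print(bot.get_wrist_force(),bot.get_clock(),bot.get_grip_width())
p,t=intub(c,-.043,.110,12,0)
p1=p.copy();p1[0]-=.06
bot.servo_line(p1,max_speed=.25,frame=t)
bot.servo_line(p,max_speed=.2)
print(bot.get_wrist_force(),bot.get_clock(),bot.get_tcp_pos()-p)
im,d=bot.grab_frame("scene");cv2.imwrite(f"pics/{c}_above.png",im[120:420,130:530,::-1].repeat(2,0).repeat(2,1))
E
python3 pick.py blue
```

```text
t 1.6583
[ 0.49816028 -0.33854617  0.04370487]
w 0.015877360485734952 [ 0.22993874 -0.04543616 -0.57337732] t 3.75
[-0.08220637 -0.5212191  -2.29289999] 4.5083 0.01608903012784666
[-0.28939553  0.59725345 -2.33232638] 6.0917 [-0.00025107 -0.0007289  -0.00055587]
```

View pics/blue_above.png

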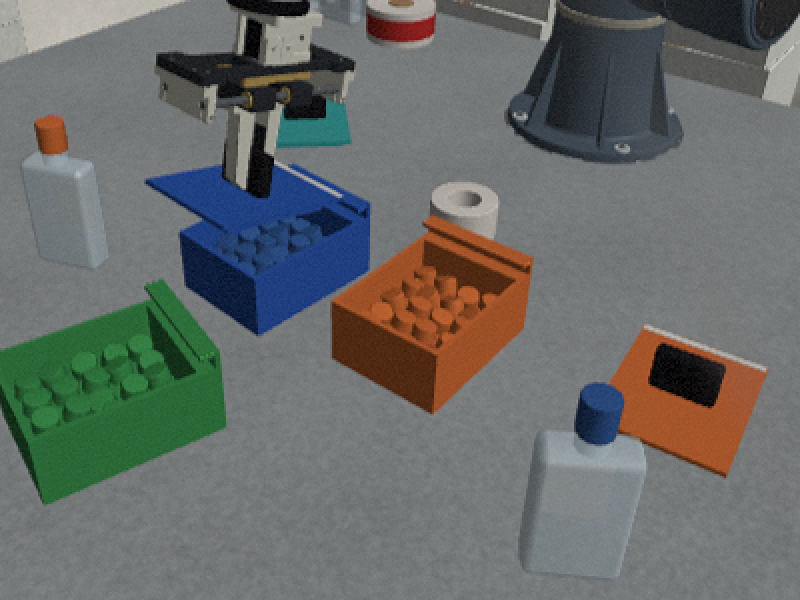

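The picture shows the cover held tipped above the blue tub, with the white edge at crop (278,165)–(345,197), next to the lip. I'll check its lateral offset with depth before inserting.

```bash
cat > chk.py <<'E'
import sys; from h import *; from vis import *
c=sys.argv[1]; x,y,w=TUB[c]
for n in("scene","top"):
    p,d=bot.grab_frame(n);W=cloud(d,bot.calibration(n)); m=masks(p)
    L=(W-np.array([x,y,0]))@R.from_euler('z',w,degrees=True).as_matrix()*1000
    a=(d>0)&(np.abs(L[...,0])<170)&(np.abs(L[...,1])<90)
    # plate: coords in held cover frame
    t=bot.get_tool_rot(); o=bot.get_tcp_pos(); C=np.stack([t[:,1],t[:,0],-t[:,2]],1); o=o-UP*C[:,2]
    Q=(W-o)@C*1000
    s=a&(np.abs(Q[...,2]+22)<4)&(np.abs(Q[...,0])<95)
    b=s&m[c]; wh=s&(m["white"])
    print(n,"plate n",b.sum(),"Qx",np.percentile(Q[b][:,0],[.5,99.5]).round(1),"Qy",np.percentile(Q[b][:,1],[.5,99.5]).round(1),"z",np.median(Q[b][:,2]).round(1))
    if wh.sum()>10: print(" white",wh.sum(),"Qx",np.percentile(Q[wh][:,0],[2,98]).round(1),"Qy",np.percentile(Q[wh][:,1],[2,98]).round(1),"tub z",np.median(L[wh][:,2]).round(1), "tub y",np.percentile(L[wh][:,1],[2,98]).round(1))
    r=cv2.minAreaRect(Q[b][:,:2].astype(np.float32));print(" rect",np.round(r[0],1),np.round(r[1],1),round(r[2],1))
E
python3 chk.py blue
```

```text
scene plate n 1470 Qx [-68.1  76.5] Qy [-59.3  58.1] z -22.8
 rect [-0.3 -0.7] [155.  119.7] 0.0
top plate n 20 Qx [-0.3 72.4] Qy [36.5 48.6] z -23.2
 rect [36.3 42.6] [ 1.1 74.5] 80.7
```

```bash
cat > ins.py <<'E'
import sys; from h import *
c=sys.argv[1]; x,y,w=TUB[c]
Rz=R.from_euler('z',w,degrees=True).as_matrix()
p0,t=intub(c,-.043,.0755,12,0)
f0=bot.get_wrist_force()
print(bot.servo_line(p0,max_speed=.08,threshold=8), bot.get_wrist_force()-f0)
def tongue():
    T=bot.get_tool_rot();o=bot.get_tcp_pos();C=np.stack([T[:,1],T[:,0],-T[:,2]],1)
    q=o-UP*C[:,2]+C@np.array([-.081,0,-.0245]); return (q-np.array([x,y,0]))@Rz*1000
print("tongue",tongue(),bot.get_clock())
p1,_=intub(c,-.079,.0755,12,0)
hit=bot.servo_line(p1,max_speed=.03,threshold=6)
print("slide hit",hit,"tongue",tongue(),"dF",(bot.get_wrist_force()-f0)@Rz,bot.get_clock())
E
python3 ins.py blue
```

```text
False [-0.07971878  0.70076837  0.50484541]
tongue [-4.30027881e+01  1.83901293e-02  7.53915998e+01] 6.825
slide hit True tongue [-7.57091279e+01 -5.04123850e-02  7.56246065e+01] dF [2.31890874 0.38693284 2.81971075] 7.8583
```

```bash
cat > shut.py <<'E'
import sys; from h import *; import cv2
c=sys.argv[1]; xs=float(sys.argv[2])
from ins_t import tongue
x,y,w=TUB[c]; Rz=R.from_euler('z',w,degrees=True).as_matrix()
bot.servo_line(intub(c,xs,.0755,12,0)[0],max_speed=.03)
f0=bot.get_wrist_force(); print("back",tongue(c),f0@Rz)
hit=bot.servo_line(intub(c,xs,.0700,12,0)[0],max_speed=.02,threshold=5)
tg=tongue(c); print("down",hit,tg,(bot.get_wrist_force()-f0)@Rz)
z0=(tg[2]/1000+.0005) if hit else .0725+.0005
print("z0",z0)
for th in (9,6,3.5,1.5,.5):
    p,t=intub(c,xs,z0,th,0)
    h=bot.servo_line(p,max_speed=.05,frame=t,threshold=20)
    print(th,h,tongue(c).round(2),((bot.get_wrist_force()-f0)@Rz).round(2),bot.get_clock())
    if h: break
E
cat > ins_t.py <<'E'
from h import *
def tongue(c):
    x,y,w=TUB[c];Rz=R.from_euler('z',w,degrees=True).as_matrix()
    T=bot.get_tool_rot();o=bot.get_tcp_pos();C=np.stack([T[:,1],T[:,0],-T[:,2]],1)
    q=o-UP*C[:,2]+C@np.array([-.081,0,-.0245]); return (q-np.array([x,y,0]))@Rz*1000
E
python3 shut.py blue -.072
```

```text
back [-7.21856290e+01  4.87148884e-02  7.52346378e+01] [-0.01106771 -0.45920541 -2.76143221]
down True [-7.17431077e+01  5.64542272e-03  7.28717004e+01] [-0.50161775  0.45705374 10.32407123]
z0 0.07337170040929572
9 False [-7.135e+01 -4.000e-02  7.319e+01] [3.01 0.2  5.44] 8.65
6 False [-7.203e+01 -2.000e-02  7.317e+01] [-0.44  1.8   5.83] 8.9
3.5 False [-7.217e+01  1.000e-02  7.323e+01] [-0.47 -0.17  4.96] 9.15
1.5 False [-7.212e+01  2.000e-02  7.328e+01] [-1.41  0.53  4.6 ] 9.4
0.5 False [-7.213e+01  2.000e-02  7.333e+01] [-1.7   0.34  3.64] 9.65
```

```bash
cat > fin.py <<'E'
import sys; from h import *; import cv2; from ins_t import tongue
c=sys.argv[1]; xs=float(sys.argv[2])
p,t=intub(c,xs,.0730,0,0); bot.servo_line(p,max_speed=.05,frame=t,threshold=20)
f0=bot.get_wrist_force()
h=bot.servo_line(p-np.array([0,0,.004]),max_speed=.02,threshold=12)
print("press",h,tongue(c).round(2),bot.get_wrist_force())
bot.move_gripper(.045); print("rel",bot.get_grip_width(),bot.get_wrist_force(),bot.get_clock())
q=bot.get_tcp_pos(); q[2]=.25; bot.servo_line(q,max_speed=.25)
print(bot.get_clock())
E
python3 fin.py blue -.072
cat > look.py <<'E'
import sys; from h import *; from vis import *
c=sys.argv[1]; x,y,w=TUB[c]
p,d=bot.grab_frame("scene");W=cloud(d,bot.calibration("scene")); m=masks(p)
L=(W-np.array([x,y,0]))@R.from_euler('z',w,degrees=True).as_matrix()*1000
s=(d>0)&m[c]&(L[...,2]>70)&(L[...,2]<82)&(L[...,0]>-55)&(L[...,0]<85)&(np.abs(L[...,1])<65)
q=L[s];A=np.c_[q[:,:2],np.ones(len(q))];k=np.linalg.lstsq(A,q[:,2],rcond=None)[0]
print(c,len(q),"slope deg",np.degrees(k[:2]).round(2),"z0",k[2].round(2),"x",np.percentile(q[:,0],[1,99]).round(1),"y",np.percentile(q[:,1],[1,99]).round(1))
b=(d>0)&m["black"]&(L[...,2]>80)&(L[...,2]<125)&(np.abs(L[...,0])<60)&(np.abs(L[...,1])<60)
print("handle",L[b].mean(0).round(1),np.percentile(L[b],[2,98],axis=0).round(1))
cv2.imwrite(f"pics/{c}_{sys.argv[2]}.png",p[120:420,130:530,::-1].repeat(2,0).repeat(2,1))
E
python3 look.py blue shut
```

```text
press True [-7.204e+01 -5.000e-02  7.301e+01] [-0.97634614  0.24605675  4.19059905]
rel 0.04518159101540592 [-0.26913878 -0.42159419  0.34297099] 10.7917
11.5333
blue 1836 slope deg [-0.16 -0.5 ] z0 75.44 x [-53.7  84.4] y [-58.8  57.9]
handle [ 14.9   4.2 103.1] [[  5.2 -27.6  80.9]
 [ 18.7  27.6 120.2]]
```

View pics/blue_shut.png

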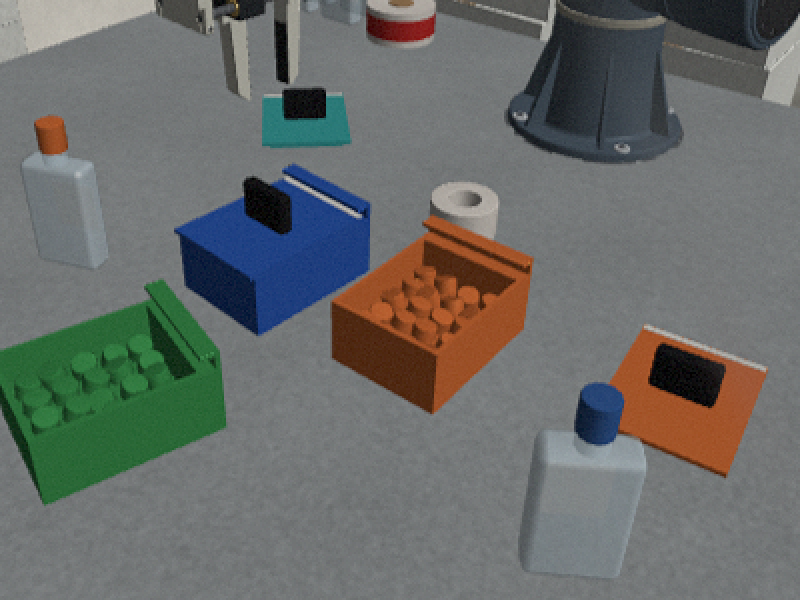

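The blue cover lies flat and shut on its tub, with its handle at crop (268,205) and the tongue under the lip. Now orange.

```bash
python3 -c "
from station import bot; bot.move_gripper(.075)"; python3 pick.py orange && python3 chk.py orange
```

```text
t 13.9083
[0.49942832 0.32448386 0.04367847]
w 0.015947035857449495 [ 0.88512429 -0.51482316 -0.46351197] t 15.775
[ 0.0957487  -0.25561369 -2.51160603] 16.5333 0.015839183259915932
[ 0.10300826 -1.0035538  -2.38206567] 18.0667 [-0.00025894  0.00089292 -0.0005291 ]
scene plate n 1848 Qx [-67.8  76.7] Qy [-57.1  59.4] z -22.8
 rect [-1.   0.6] [157.4 118.6] 0.1
top plate n 631 Qx [-69.6  73.1] Qy [-57.4 -33.7] z -23.5
 white 28 Qx [-79.2 -73.2] Qy [-55.2 -43.7] tub z 112.2 tub y [-54.7 -43.3]
 rect [  0.9 -47.8] [145.   22.8] 2.8
```

View pics/orange_above.png

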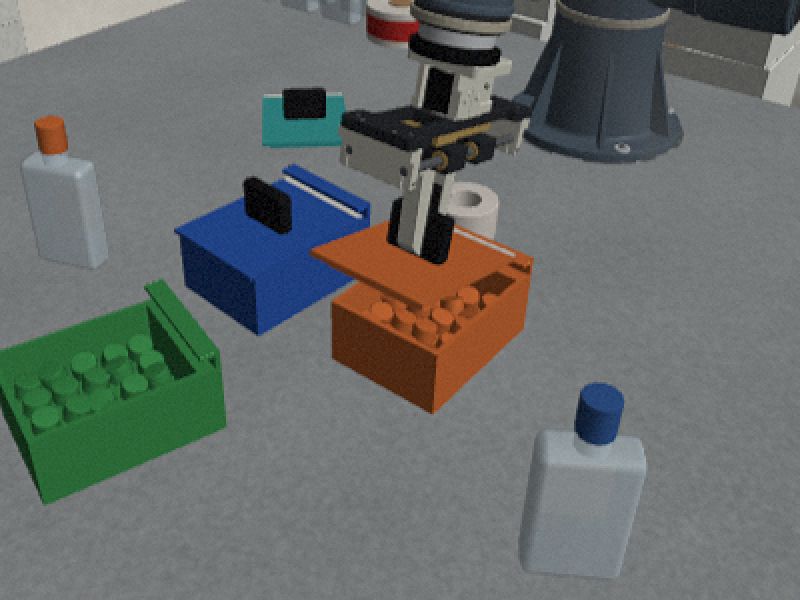

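The orange cover is held square, tipped above its tub, with the white edge at crop (455,230)–(515,255).

```bash
python3 ins.py orange
```

```text
False [-1.76119841 -0.75289369 -0.17005978]
tongue [-4.29794455e+01 -3.18452625e-02  7.54564641e+01] 18.8
slide hit True tongue [-75.26664309   0.11875151  75.63299506] dF [ 2.4062186  -0.36586852  2.57942354] 19.8167
```

Contact came at −75.3 mm, against about −74.5 expected, so I'll use −71.6 as the seated position.

```bash
python3 shut.py orange -.0716
```

```text
back [-7.17321445e+01 -4.19207365e-02  7.52556500e+01] [ 0.36355523 -0.53822418 -1.30620958]
down True [-7.13426315e+01  1.23455708e-02  7.28701766e+01] [-1.29833295  0.97669193  9.37980038]
z0 0.07337017658854797
9 False [-70.86   0.    73.23] [1.78 0.92 4.63] 20.6083
6 False [-7.156e+01 -4.000e-02  7.319e+01] [-0.6   0.88  4.4 ] 20.8583
3.5 False [-7.178e+01 -3.000e-02  7.323e+01] [-1.54  0.24  4.14] 21.1083
1.5 False [-71.75  -0.    73.28] [-1.06  0.27  3.63] 21.3583
0.5 False [-71.73  -0.    73.34] [-0.97  0.92  3.08] 21.6083
```

```bash
python3 fin.py orange -.0716; python3 look.py orange shut; python3 look.py blue end; python3 -c "
from station import bot;import cv2
p,d=bot.grab_frame('top');cv2.imwrite('pics/top_end.png',p[:,:,::-1])"
```

```text
press True [-7.167e+01  4.000e-02  7.295e+01] [0.14916695 0.02131434 3.93127383]
rel 0.04471957028859916 [-0.09374476 -0.80848432  0.1666337 ] 22.75
23.4917
orange 2269 slope deg [-0.11 -0.19] z0 75.52 x [-53.9  84.4] y [-57.5  58.9]
handle [ 15.9   3.3 103.3] [[  7.2 -26.8  81.8]
 [ 19.5  28.8 120.2]]
blue 1825 slope deg [-0.09 -0.38] z0 75.41 x [-53.6  84.4] y [-58.9  58.1]
handle [ 15.    4.4 103.1] [[  5.4 -28.1  81.3]
 [ 18.9  28.  120.6]]
```

View pics/blue_end.png

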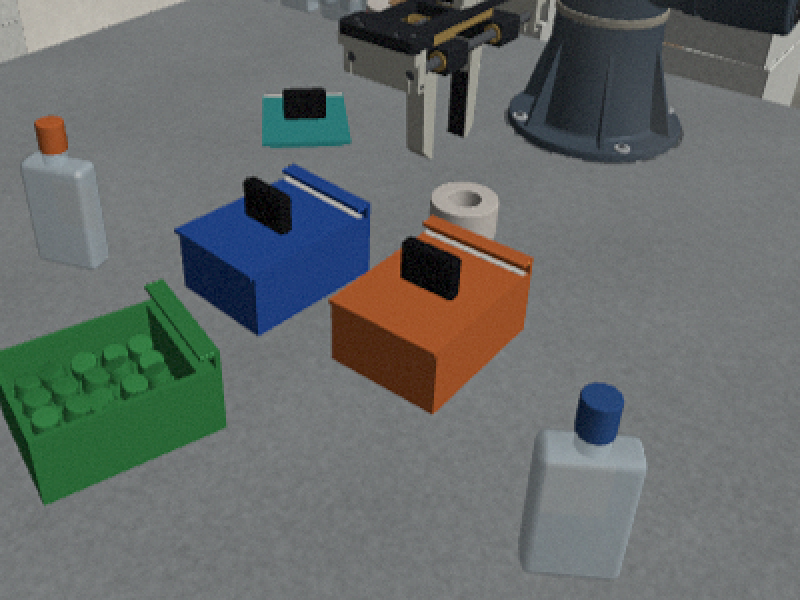

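View pics/top_end.png

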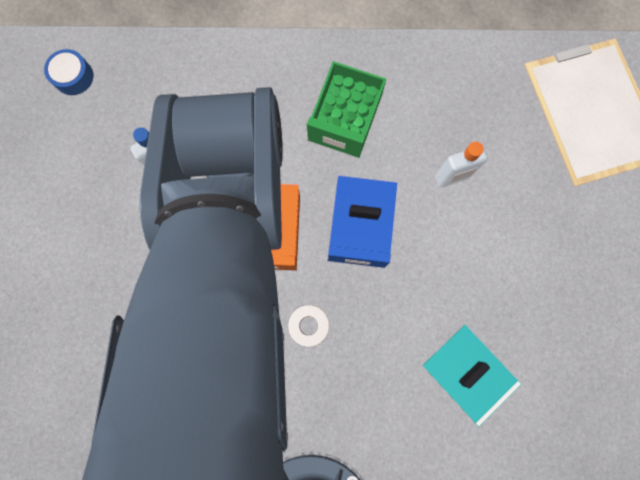

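Both covers lie flat: blue handle at crop (268,205), orange at (430,268), and the bystanders are where they were. Handing in.

```bash
python3 -c "
from station import bot
print(bot.get_clock(),bot.get_wrist_force());bot.close_job()"
```

```text
23.6417 [ 0.61007776 -1.05901279  0.11365515]
the job is handed in; nothing more can be done
```

I closed both tubs, blue first and then orange, each with the cover of its own colour. Each cover was tipped 12° and slid under the lip until it touched the riser. I then backed it off about 3.6 mm, turned it flat, pressed it down lightly and let go.

**Last checks:**
- Both plates measure level to within 0.5°, with their tops at 75.4 mm (blue) and 75.5 mm (orange); shut is 75 mm.
- Touching the risers placed the tubs about 1 mm nearer the robot than the cameras did, so I corrected for that.
- The gripper was open and clear at 0.25 m height. I handed the job in at 23.6 s.
- In the final pictures the flasks, the label roll and the look-alikes show no visible change. I judged that by eye and did not measure it.
- In the last top view the arm hid most of the orange tub, so that cover was checked from the scene camera only.

No check failed.

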